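# Dry the round brass weights on a fly-tying bench

### The job

Dry the six round brass weights: slide the dryer's cover all the way open, pour all the weights from the square steel cup into the dryer's well, and stand the cup back upright and fully on its cork coaster. Last of all, turn the air valve's lever to half open (45 degrees, the middle tick). Leave the cover open and the other things on the bench where they are.

Things in the scene. Friction and masses are not known exactly. Their poses are not given: they have to be found in the camera images.
- dryer: Fixed bench-top air dryer, a grey box 140 mm (its x) by 264 mm (its y), 75 mm tall. Origin: centre of its underside. Its -y half is an open-topped drying well, its +y half the closed blower housing with dark vent slots. A flat steel cover on top slides along the dryer's y.
- well (a point): Centre of the floor of the dryer's well, 30 mm above the bench, axes as the dryer's. The well is 130 mm (x) by 120 mm (y) inside, walls 5 mm thick, rim 45 mm above this floor (75 mm above the bench).
- cover (a joint): Position of the dryer's sliding cover, m: 0 covers the well, 0.13 is fully open (over the blower housing); grows as the cover moves along the dryer's +y. It stays where it is left; about 2 N moves it. The plate is 138 x 132 x 5 mm, its underside 76.5 mm above the bench.
- cover_tab (a point): Top centre of the cover's upright steel tab, 45 mm from the middle of the cover towards the dryer's +y, moving with it: 60 mm wide along the dryer's x, 10 mm thick along its y, standing 30 mm above the plate; this point is 111.5 mm above the bench.
- valve: Fixed air valve on a stand, 85 mm square foot; brass body with two pipe stubs and a round aluminium dial (90 mm across, top 98 mm above the bench). Origin: on the bench under the lever's vertical axis. Three black ticks on the dial: along the valve's -x (shut), halfway at 45 degrees (half open), along its -y (fully open).
- valve_lever (a joint): Angle of the valve's steel lever, rad: 0 shut (lever points along the valve's -x), 1.571 fully open (along its -y); grows counter-clockwise seen from above. Half open is 0.785. It stays where it is left; about 2 N at its end moves it.
- lever_end (a point): Outer end of the lever, 105 mm from its axis. The lever is a flat bar 14 mm wide and 10 mm thick, its middle 114 mm above the bench, underside 109 mm, top 119 mm; it can be pushed from the side or pinched from above.
- coaster: Fixed round cork coaster, 100 mm across, 5 mm thick. Origin: centre of its underside.
- cup: Plain square steel cup standing on the coaster, no handle: 58 x 58 mm with flat upright sides (normal to its x and y), 65 mm tall, open at the top, wall 3 mm, inner floor 3 mm up. Origin: centre of its underside, z up its axis. About 0.12 kg empty. It holds the six weights.
- weight0: Round brass weight, one of six alike: a drilled ball 16 mm across, 18 g, free to roll. Origin: its centre. Starts in the cup.
- weight1: Round brass weight, one of six alike: a drilled ball 16 mm across, 18 g, free to roll. Origin: its centre. Starts in the cup.
- weight2: Round brass weight, one of six alike: a drilled ball 16 mm across, 18 g, free to roll. Origin: its centre. Starts in the cup.
- weight3: Round brass weight, one of six alike: a drilled ball 16 mm across, 18 g, free to roll. Origin: its centre. Starts in the cup.
- weight4: Round brass weight, one of six alike: a drilled ball 16 mm across, 18 g, free to roll. Origin: its centre. Starts in the cup.
- weight5: Round brass weight, one of six alike: a drilled ball 16 mm across, 18 g, free to roll. Origin: its centre. Starts in the cup.
- bead_jar: Bystander: closed clear bead jar with white cap, 44 mm across, 50 mm tall. Origin: centre of its underside.
- spool: Bystander: small white thread spool standing on end, 32 mm across, 32 mm tall. Origin: centre of its underside.
- varnish: Bystander: small amber varnish bottle with black cap, 38 mm across, 65 mm tall. Origin: centre of its underside.
- stacker: Bystander: aluminium hair stacker (a small flared tube), 36 mm across its foot, 60 mm tall. Origin: centre of its underside.
- bowl: Bystander: empty white ceramic bowl, 90 mm across, 35 mm tall. Origin: centre of its underside.
- hook_box: Bystander: flat white hook box, 50 x 80 x 20 mm. Origin: centre of its underside.
There are look-alikes about, which are no part of the job. There is more than one size of the cup; the job needs the largest.

How it is judged:
By the outcome, as a careful person would: the job done as asked, in the order asked, and still so for the second after the job is handed in, with the robot touching nothing.
It also fails if it takes over 72 s, if anything falls off the work surface, if the arm or the gripper's body presses on something with over 40 N, if the wrist force passes 120 N, or if a joint passes its speed limit or range.

### The arm

A 6-joint arm with a two-finger parallel gripper is mounted at the origin on the work surface. World frame = base frame: x ahead of the robot, y to its left, z up, the work surface at z = 0. Lengths are in m, angles in rad, forces in N, time in s.
With the tool pointing down it reaches from about 0.25 to 0.725 m from the base axis. Payload 4 kg.
Tool frame: the origin (TCP) lies at the very end of the fingers, on their centre line; the grasp point (between the pads) lies 19 mm behind it; z points along the fingers, y is the line along which they close (so a half turn about z gives the same grasp; the last joint's range is limited). The gripper opens to 85 mm and grips with 20 to 120 N. Pads are 22 mm wide; open, the fingers measure 114 mm over their backs; the gripper's body (76 mm by 85 mm) begins 54 mm behind the grasp point. The pads swing forward as they close: fully open they stand 13 mm farther back than shut.
Start: joints at [1.175, 0.241, 0.005, 1.335, 0, 1.571], TCP at [0.193, 0.461, 0.231] pointing down, gripper open.
Joint ranges: [-2.72, 2.72], [-1.05, 1.87], [-1.09, 1.28], [-1.99, 2.15], [-1.42, 1.44], [-3.14, 3.14]. Speed limits (rad/s): [2.79, 2.79, 3.14, 3.14, 3.14, 3.14].

### API

Orientations are given as a unit quaternion [x, y, z, w].
In Python, from workcell import * gives the robot as it stands. The module is installed in compiled form; this text tells all that it offers.
- The arm moves only by the tool send_rows, never from a script. Its argument "steps" is text: rows parted by semicolons, each of 7 numbers parted by spaces: the opening, from -1 (shut) to 1 (fully open), then the shift along the world's x, y, z in m, then the turn, a rotation vector about the world's x, y, z in rad. A call has exactly 5 rows; each row shifts and turns the commanded pose from where the row before left it; what a row does not reach is not made up. A row lasts 1/12 s, in which the tool goes at most 41.7 mm and 7.16 degrees, less where a joint would pass 70% of its speed; a pose out of reach is approached as far as the arm can. A call is refused whole if a number of a shift passes 0.0417 or a number of a turn 0.125, either way. A call with a gripper value outside its range is refused whole. The fingers move at their own pace and stop on an object; the grip force is fixed at half the most. Time passes only in rows, so rows that do not move let the fingers close, or fill a call up. It gives the time, the measured TCP pose, the force, the opening and the grip force at its end, in the units of the state.
- get_obs(): the state, without advancing time (a new reading comes with each control period).
- camera(name): name is "scene" or "top" or "wrist"; returns a dict with "frame" (384x512x3 uint8, red, green, blue), "range_z" (384x512 float32, m along the optical axis (not along the pixel's ray), 0 where there is no reading), "camera_matrix" (3x3 intrinsics, pixels), "extrinsics" (4x4, takes a point from world to camera coordinates); the wrist camera has in their place "T_tool_cam" (4x4, takes a point from camera to tool coordinates, whose origin is the TCP and whose axes are the flange's). Camera axes: x right, y down, z forward; pixel columns grow to the right and rows downward; lengths in m; the calibration is good to about 2 mm. A picture is of the moment at which its call begins: read the wrist's pose just before it.
- job_done(): hands the job in; it is judged then, once.
The state is a dict: "clock": time; "joint_pos": joint angles; "joint_vel": joint speeds; "tau": joint torques, N m; "eef_pos": TCP position; "tool_rot": TCP orientation; "ft_force": force on the tool from outside, world axes, zero at the start; "ft_torque": the same for the moment, N m; "grip_width": finger opening in m; "grasp_force": force on a finger pad.
Only numpy, scipy, OpenCV 4.12 (cv2) and the standard library are available. Lean on these libraries where they do the work, as an engineer would, in place of code of your own. Each camera call takes 0.05 s, during which the arm holds its last target. There are 200 camera calls.

## Working session

There is one attempt and no reset: what is moved stays moved. The work goes in short steps, Python scripts to look and compute and a tool call to move; the robot and the scene stay as the last step left them, time stands still between calls to the robot, and variables do not carry over. Pictures are saved under pics/ and viewed, at most 10 in all, crops included, and the job is handed in when it is done.

Besides the shell and the picture viewer there is one more tool, called after "Call:" as a command line: name --argument value ..., lists and objects as JSON in quotes. send_rows: Moves the arm, as the interface text tells. Its arguments: {"type":"object","properties":{"steps":{"type":"string"}},"required":["steps"]}

```bash
mkdir -p pics; cat > h.py <<'E'
from workcell import *
import numpy as np, cv2
def grab(n):
    o=get_obs(); c=camera(n); 
    if n=="wrist":
        from scipy.spatial.transform import Rotation as R
        T=np.eye(4);T[:3,:3]=R.from_quat(o["tool_rot"]).as_matrix();T[:3,3]=o["eef_pos"]
        c["W"]=T@c["T_tool_cam"]
    else: c["W"]=np.linalg.inv(c["extrinsics"])
    return c
def cloud(c):
    z=c["range_z"].astype(float);K=c["camera_matrix"];v,u=np.mgrid[:z.shape[0],:z.shape[1]]
    P=np.stack([(u-K[0,2])/K[0,0]*z,(v-K[1,2])/K[1,1]*z,z],-1)
    P=P@c["W"][:3,:3].T+c["W"][:3,3]; P[z==0]=np.nan
    return P
def save(n,im): cv2.imwrite("pics/"+n+".png",im[...,::-1])
E
python3 - <<'E'
from h import *
a=grab("top");b=grab("scene")
np.savez("a.npz",P=cloud(a),f=a["frame"]);np.savez("b.npz",P=cloud(b),f=b["frame"])
save("top",cv2.resize(a["frame"],(800,600)));save("scene",cv2.resize(b["frame"],(800,600)))
o=get_obs();print({k:np.round(v,3) for k,v in o.items()})
print(a["W"].round(3),b["W"].round(3),a["camera_matrix"])
E
```

```text
{'clock': np.float64(0.1), 'joint_pos': array([ 1.175,  0.241,  0.004,  1.335, -0.   ,  1.571]), 'joint_vel': array([-0.   , -0.001,  0.004, -0.   ,  0.   , -0.001]), 'tau': array([ 0.0000e+00, -3.7314e+01,  2.5301e+01,  1.1000e-02,  0.0000e+00,
        0.0000e+00]), 'eef_pos': array([0.193, 0.461, 0.231]), 'tool_rot': array([ 0.197,  0.98 , -0.001, -0.   ]), 'ft_force': array([ 0.604, -0.136,  0.103]), 'ft_torque': array([-0.   , -0.01 ,  0.014]), 'grasp_force': np.float64(0.0), 'grip_width': np.float64(0.086)}
[[ 0.022 -0.997  0.074  0.492]
 [-1.    -0.021  0.013 -0.064]
 [-0.012 -0.074 -0.997  1.093]
 [ 0.     0.     0.     1.   ]] [[ 0.716  0.485 -0.501  1.298]
 [ 0.698 -0.489  0.524 -0.827]
 [ 0.009 -0.725 -0.689  1.12 ]
 [ 0.     0.     0.     1.   ]] [[365.80905219   0.         259.49151982]
 [  0.         365.80905219 193.60385409]
 [  0.           0.           1.        ]]
```

View pics/top.png

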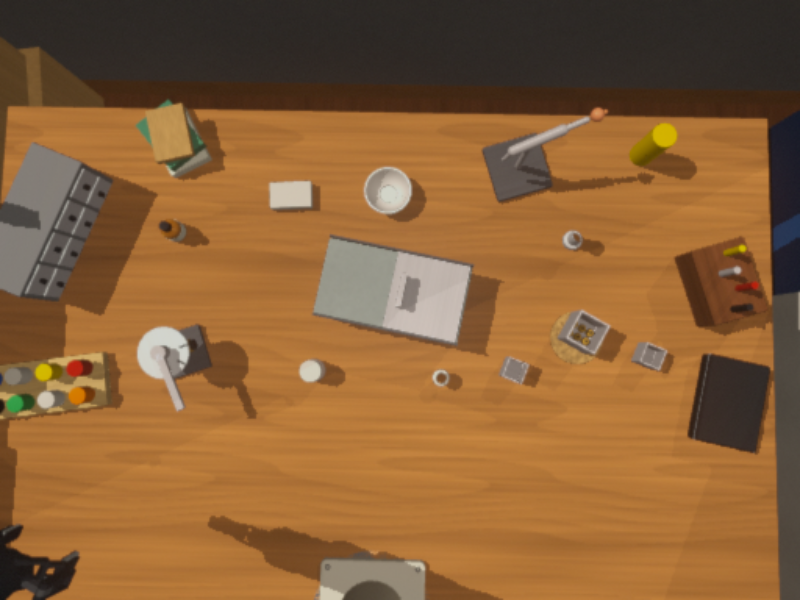

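View pics/scene.png

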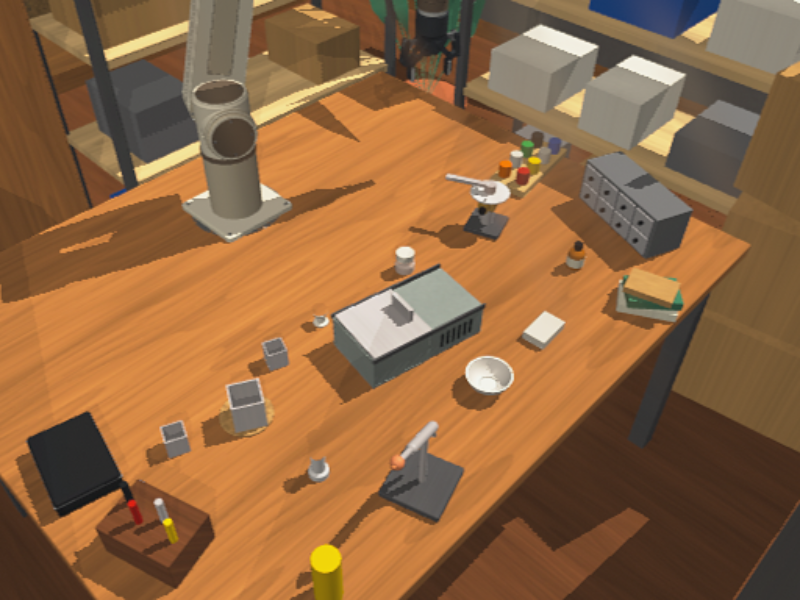

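The top view shows three square cups: (585,333) on the cork coaster with brass balls inside, and (515,370) and (650,356), which are smaller, empty and off the coaster. The one at (585,333) is the largest and is the cup meant. The dryer is at (395,290), with the cover over its right half and the tab at (408,293). The valve is at (165,352).

```bash
cat > m.py <<'E'
from h import *
def comp(P,x0,x1,y0,y1,z0,z1):
    m=(P[...,0]>x0)&(P[...,0]<x1)&(P[...,1]>y0)&(P[...,1]<y1)&(P[...,2]>z0)&(P[...,2]<z1)
    return P[m]
def rect(Q):
    r=cv2.minAreaRect((Q[:,:2]*1000).astype(np.float32)); return np.round(r[0],1),np.round(r[1],1),round(r[2],1),len(Q),np.round(np.median(Q[:,2])*1000,1)
E
python3 - <<'E'
from m import *
D={k:np.load(k+".npz") for k in "ab"}
P=D["a"]["P"];s=512/800
def at(u,v): return P[int(v*s),int(u*s)].round(3)
for n,(u,v) in dict(cup=(585,333),dryer=(395,290),valve=(165,352),jar=(312,371),spool=(441,378),c2=(515,370),c3=(650,356),stk=(572,240),bowl=(388,190),lamp=(517,165),coaster=(562,350),varn=(172,230)).items(): print(n,at(u,v))
c=at(585,333);d=at(395,290);v=at(165,352)
for k in "ab":
    P=D[k]["P"]
    for name,(q,r,z0,z1) in dict(cuprim=(c,.06,.05,.09),c2=(at(515,370) if k=="a" else None,.04,.02,.09),dryer=(d,.17,.06,.095),tab=(d,.15,.1,.13),dial=(v,.06,.09,.104),lever=(v,.13,.1055,.13),foot=(v,.075,.004,.05)).items():
        if q is None: continue
        Q=comp(P,q[0]-r,q[0]+r,q[1]-r,q[1]+r,z0,z1)
        if len(Q)>3: print(k,name,rect(Q),Q.mean(0).round(4))
f=D["a"]["f"];save("crop",cv2.resize(f[190:250,315:435],(800,400),interpolation=cv2.INTER_CUBIC))
E
```

```text
cup [ 0.523 -0.391  0.002]
dryer [ 0.591 -0.029  0.081]
valve [0.472 0.36  0.116]
jar [0.443 0.118 0.052]
spool [ 0.434 -0.119 -0.   ]
c2 [ 0.452 -0.259 -0.002]
c3 [ 0.484 -0.513  0.005]
stk [ 0.695 -0.357  0.039]
bowl [ 0.793 -0.01   0.003]
lamp [ 0.838 -0.253  0.031]
coaster [ 0.489 -0.346  0.002]
varn [0.697 0.389 0.044]
a cuprim (array([ 523.7, -375.6]), array([59.8, 58.4]), 61.5, 194, np.float64(65.7)) [ 0.5236 -0.376   0.0638]
a c2 (array([ 451.6, -252.3]), array([39.7, 38.1]), 69.5, 76, np.float64(38.3)) [ 0.4524 -0.2518  0.0361]
a dryer (array([591.6, -26.5]), array([264.9, 148.3]), 79.2, 4892, np.float64(78.0)) [ 0.5913 -0.0265  0.0778]
a tab (array([588.5, -42.6]), array([ 9.8, 60.1]), 79.2, 85, np.float64(110.8)) [ 0.5878 -0.0426  0.1105]
a dial (array([471.7, 371.1]), array([87. , 89.5]), 0.6, 690, np.float64(97.5)) [0.4743 0.3701 0.0976]
a lever (array([428.3, 353.9]), array([116.9,  25.2]), 21.7, 308, np.float64(118.1)) [0.4337 0.3521 0.1175]
a foot (array([480. , 355.9]), array([139.1, 134.3]), 84.1, 366, np.float64(11.1)) [0.4713 0.3467 0.0109]
b cuprim (array([ 522.9, -379.7]), array([57.5, 63.5]), 62.3, 261, np.float64(63.1)) [ 0.5241 -0.3799  0.0622]
b dryer (array([589.8, -30.8]), array([267. , 154.8]), 78.7, 3185, np.float64(78.0)) [ 0.5928 -0.0409  0.0774]
b tab (array([586.9, -46.9]), array([13. , 64.1]), 81.2, 81, np.float64(109.1)) [ 0.5895 -0.0483  0.1088]
b dial (array([468.1, 369.6]), array([86.2, 93.9]), 36.6, 245, np.float64(96.9)) [0.4766 0.3615 0.097 ]
b lever (array([428.9, 345.9]), array([114.1,  26. ]), 23.0, 150, np.float64(116.5)) [0.4341 0.3463 0.1161]
b foot (array([477.9, 351.1]), array([139.6, 134.1]), 6.8, 366, np.float64(10.6)) [0.4776 0.3574 0.0127]
```

View pics/crop.png

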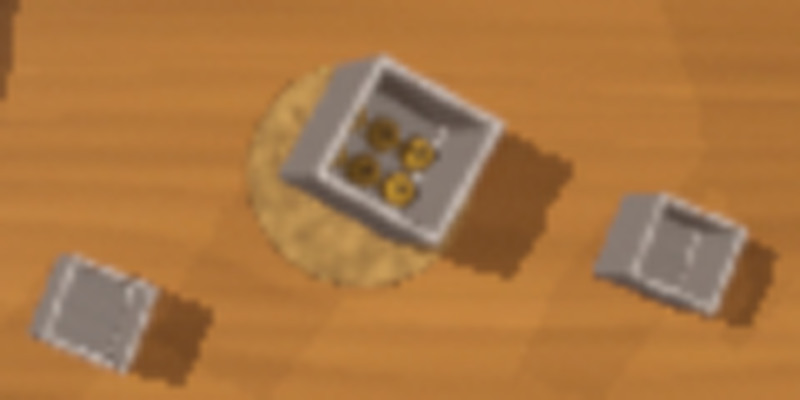

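The crop confirms it: the cup with the balls is the one on the cork. The outer cups at crop (95,310) and (675,250) are smaller and empty. Next I open the cover by pushing its tab along +y with the fingers shut.

Call:
send_rows --steps "-1 0.0194 -0.0273 0 0 0 0.0105;-1 0.0194 -0.0273 0 0 0 0.0105;-1 0.0194 -0.0273 0 0 0 0.0105;-1 0.0194 -0.0273 0 0 0 0.0105;-1 0.0194 -0.0273 0 0 0 0.0105"

```text
clock: 0.52
eef_pos: [0.2901, 0.3233, 0.2309]
tool_rot: [0.17, 0.985, -0.0, -0.0]
ft_force: [0.3, -1.1, -0.8]
grip_width: 0.0256
grasp_force: 0.0
```

Call:
send_rows --steps "-1 0.0194 -0.0273 0 0 0 0.0105;-1 0.0194 -0.0273 0 0 0 0.0105;-1 0.0194 -0.0273 0 0 0 0.0105;-1 0.0194 -0.0273 0 0 0 0.0105;-1 0.0194 -0.0273 0 0 0 0.0105"

```text
clock: 0.93
eef_pos: [0.3871, 0.1867, 0.231]
tool_rot: [0.145, 0.989, -0.0, -0.0]
ft_force: [0.8, 0.4, 0.2]
grip_width: 0.0002
grasp_force: 0.0
```

Call:
send_rows --steps "-1 0.0194 -0.0273 0 0 0 0.0105;-1 0.0194 -0.0273 0 0 0 0.0105;-1 0.0194 -0.0273 0 0 0 0.0105;-1 0.0194 -0.0273 0 0 0 0.0105;-1 0.0194 -0.0273 0 0 0 0.0105"

```text
clock: 1.35
eef_pos: [0.4841, 0.0502, 0.2309]
tool_rot: [0.119, 0.993, -0.0, -0.0]
ft_force: [-0.2, 0.4, 0.4]
grip_width: 0.0002
grasp_force: 0.0
```

Call:
send_rows --steps "-1 0.0194 -0.0273 0 0 0 0.0105;-1 0.0194 -0.0273 0 0 0 0.0105;-1 0.0194 -0.0273 0 0 0 0.0105;-1 0.0194 -0.0273 0 0 0 0.0105;-1 0.0194 -0.0273 0 0 0 0.0105"

```text
clock: 1.77
eef_pos: [0.5811, -0.0862, 0.2306]
tool_rot: [0.093, 0.996, 0.0, -0.001]
ft_force: [0.8, 0.3, 0.2]
grip_width: 0.0002
grasp_force: 0.0
```

```bash
python3 - <<'E'
from h import *
o=get_obs();print({k:np.round(v,4) for k,v in o.items()})
c=grab("wrist");np.savez("w1.npz",P=cloud(c));
from m import *
P=cloud(c)
print(rect(comp(P,.5,.7,-.15,.1,.1,.125)))
# coaster from stored top view: cork is lighter/yellower than the bench, z<.02
D=np.load("a.npz");f=D["f"];Q=D["P"]
hsv=cv2.cvtColor(f,cv2.COLOR_RGB2HSV)
for u,v in((352,222),(367,226),(300,240)): print(hsv[v,u],f[v,u],Q[v,u].round(4))
E
```

```text
{'clock': np.float64(1.7667), 'joint_pos': array([-1.4730e-01,  4.1860e-01,  2.5500e-01,  1.4084e+00,  1.0000e-04,
        3.8300e-02]), 'joint_vel': array([-0.5069,  0.5662,  0.8483,  0.2752,  0.0035, -0.6322]), 'tau': array([  0.5228, -48.2536,  23.154 ,  -0.1923,  -0.1167,   0.5037]), 'eef_pos': array([ 0.5811, -0.0862,  0.2306]), 'tool_rot': array([ 9.270e-02,  9.957e-01,  1.000e-04, -6.000e-04]), 'ft_force': array([0.7541, 0.3232, 0.227 ]), 'ft_torque': array([-0.0118, -0.0887, -0.0455]), 'grasp_force': np.float64(0.0), 'grip_width': np.float64(0.0002)}
(array([586.7, -43.3]), array([10.3, 59.8]), 79.3, 682, np.float64(110.9))
[ 15 172 176] [176 116  57] [ 0.4945 -0.3265 -0.0018]
[ 18 142 197] [197 152  87] [ 0.4837 -0.3692  0.0043]
[ 15 173 183] [183 122  59] [ 0.4379 -0.1727 -0.0013]
```

Call:
send_rows --steps "-1 0 0 -0.0275 0 0 0;-1 0 0 -0.0275 0 0 0;-1 0 0 -0.0275 0 0 0;-1 0 0 -0.0275 0 0 0;-1 0 0 -0.0275 0 0 0"

```text
clock: 2.23
eef_pos: [0.5801, -0.0845, 0.092]
tool_rot: [0.093, 0.996, 0.0, -0.001]
ft_force: [0.0, 0.7, -0.9]
grip_width: 0.0
grasp_force: 0.0
```

Call:
send_rows --steps "-1 0.002 0.0103 0 0 0 0;-1 0.002 0.0103 0 0 0 0;-1 0.002 0.0103 0 0 0 0;-1 0.002 0.0103 0 0 0 0;-1 0.002 0.0103 0 0 0 0"

```text
clock: 2.65
eef_pos: [0.5919, -0.032, 0.0957]
tool_rot: [0.092, 0.996, -0.0, 0.001]
ft_force: [-0.3, -1.5, 0.5]
grip_width: 0.0001
grasp_force: 1.1
```

Call:
send_rows --steps "-1 0.002 0.0103 0 0 0 0;-1 0.002 0.0103 0 0 0 0;-1 0.002 0.0103 0 0 0 0;-1 0.002 0.0103 0 0 0 0;-1 0.002 0.0103 0 0 0 0"

```text
clock: 3.07
eef_pos: [0.6016, 0.0194, 0.0944]
tool_rot: [0.093, 0.996, 0.0, 0.001]
ft_force: [-0.0, -2.1, 1.4]
grip_width: 0.0
grasp_force: 1.1
```

Call:
send_rows --steps "-1 0.002 0.0103 0 0 0 0;-1 0.002 0.0103 0 0 0 0;-1 0.002 0.0103 0 0 0 0;-1 0.0015 0.008 0 0 0 0;-1 0.001 0.005 0 0 0 0"

```text
clock: 3.48
eef_pos: [0.6089, 0.0606, 0.0937]
tool_rot: [0.093, 0.996, -0.003, -0.0]
ft_force: [-3.2, -18.1, 5.7]
grip_width: 0.0001
grasp_force: 9.1
```

Call:
send_rows --steps "-1 0.0005 0.002 0 0 0 0;-1 0.0005 0.002 0 0 0 0;-1 0.0005 0.002 0 0 0 0;-1 0 0 0 0 0 0;-1 0 0 0 0 0 0"

```text
clock: 3.9
eef_pos: [0.6089, 0.0606, 0.0938]
tool_rot: [0.096, 0.995, -0.007, -0.001]
ft_force: [-4.4, -20.0, 6.5]
grip_width: 0.0005
grasp_force: 10.7
```

```bash
python3 - <<'E'
from m import *
c=grab("top");P=cloud(c);np.savez("a2.npz",P=P,f=c["frame"])
print(rect(comp(P,.5,.7,-.15,.2,.1,.115)),rect(comp(P,.45,.7,-.2,-.03,.02,.05)))
E
```

```text
(array([0., 0.]), array([0., 0.]), 0.0, 0, np.float64(nan)) (array([579.8, -92. ]), array([120.3, 129.6]), 79.1, 1856, np.float64(29.3))
  return _methods._mean(a, axis=axis, dtype=dtype,
  ret = ret.dtype.type(ret / rcount)
```

Call:
send_rows --steps "-1 -0.003 -0.014 0 0 0 0;-1 -0.003 -0.014 0 0 0 0;-1 0 0 0.04 0 0 0;-1 0 0 0.04 0 0 0;-1 0 0 0.04 0 0 0"

```text
clock: 4.37
eef_pos: [0.6035, 0.0403, 0.2138]
tool_rot: [0.093, 0.996, 0.001, -0.002]
ft_force: [1.7, 0.4, 0.8]
grip_width: -0.0001
grasp_force: 0.0
```

Call:
send_rows --steps "-1 -0.0055 -0.0283 0.03 0 0 -0.0206;1 -0.0055 -0.0283 0 0 0 -0.0206;1 -0.0055 -0.0283 0 0 0 -0.0206;1 -0.0055 -0.0283 0 0 0 -0.0206;1 -0.0055 -0.0283 0 0 0 -0.0206"

```text
clock: 4.78
eef_pos: [0.5769, -0.1017, 0.2438]
tool_rot: [0.144, 0.99, 0.001, 0.0]
ft_force: [1.1, 0.0, -0.3]
grip_width: 0.0481
grasp_force: 0.0
```

Call:
send_rows --steps "1 -0.0055 -0.0283 0 0 0 -0.0206;1 -0.0055 -0.0283 0 0 0 -0.0206;1 -0.0055 -0.0283 0 0 0 -0.0206;1 -0.0055 -0.0283 0 0 0 -0.0206;1 -0.0055 -0.0283 0 0 0 -0.0206"

```text
clock: 5.2
eef_pos: [0.5494, -0.2434, 0.2434]
tool_rot: [0.195, 0.981, 0.001, -0.0]
ft_force: [1.0, -0.2, 0.6]
grip_width: 0.0855
grasp_force: 0.0
```

Call:
send_rows --steps "1 -0.0055 -0.0283 0 0 0 -0.0206;1 -0.0055 -0.0283 0 0 0 -0.0206;1 -0.0055 -0.0283 0 0 0 -0.0206;1 -0.0055 -0.0283 0 0 0 -0.0206;1 -0.0055 -0.0283 0 0 0 -0.0206"

```text
clock: 5.62
eef_pos: [0.522, -0.385, 0.2433]
tool_rot: [0.245, 0.969, 0.001, -0.0]
ft_force: [0.4, 0.2, 0.6]
grip_width: 0.0857
grasp_force: 0.0
```

Call:
send_rows --steps "1 0 0 0 0 0 0;1 0 0 0 0 0 0;1 0 0 0 0 0 0;1 0 0 0 0 0 0;1 0 0 0 0 0 0"

```text
clock: 6.03
eef_pos: [0.5228, -0.3828, 0.2439]
tool_rot: [0.244, 0.97, 0.0, 0.0]
ft_force: [-0.9, -0.4, 0.8]
grip_width: 0.0854
grasp_force: 0.0
```

```bash
python3 - <<'E'
from m import *
o=get_obs();print(o["joint_pos"].round(3),o["tool_rot"].round(4),o["eef_pos"].round(4))
c=grab("wrist");P=cloud(c);f=c["frame"]
print("rim",rect(comp(P,.45,.6,-.45,-.3,.06,.08)))
h=P[...,2]; hsv=cv2.cvtColor(f,cv2.COLOR_RGB2HSV)
m=(np.abs(h-.005)<.004)&(np.hypot(P[...,0]-.523,P[...,1]+.377)<.08)
print([ (q,np.sum(m&(hsv[...,1]<q))) for q in (130,145,155,165)])
d=np.load("a2.npz")["P"]; print("tab",rect(comp(d,.55,.75,0,.2,.1,.115)) if len(comp(d,.55,.75,0,.2,.1,.115)) else "-")
np.savez("w2.npz",P=P,f=f);save("w2",f)
E
```

```text
[-6.320e-01  5.480e-01  4.940e-01  1.517e+00  1.000e-03 -1.390e-01] [2.439e-01 9.698e-01 3.000e-04 0.000e+00] [ 0.5228 -0.3828  0.2439]
rim (array([ 522.3, -376.7]), array([58. , 58.2]), 61.9, 644, np.float64(69.2))
[(130, np.int64(2227)), (145, np.int64(2448)), (155, np.int64(2463)), (165, np.int64(2463))]
tab -
```

View pics/w2.png

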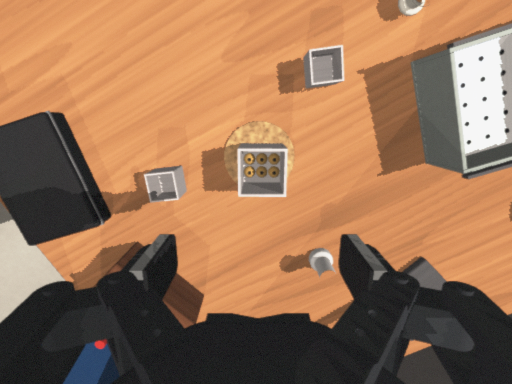

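The wrist view shows the six-ball cup at (262,170) on the cork, between the fingers at (160,260) and (360,260). The smaller empty cups are at (326,66) and (165,184). I start the descent with the tool tipped slightly back.

Call:
send_rows --steps "1 -0.0012 0.0018 -0.02 0.0236 0.044 0;1 -0.0012 0.0018 -0.02 0.0236 0.044 0;1 -0.0012 0.0018 -0.02 0.0236 0.044 0;1 -0.0012 0.0018 -0.02 0.0236 0.044 0;1 -0.0012 0.0018 -0.02 0.0236 0.044 0"

```text
clock: 6.5
eef_pos: [0.5169, -0.3743, 0.1437]
tool_rot: [0.242, 0.962, 0.03, -0.121]
ft_force: [1.5, 0.3, 0.1]
grip_width: 0.0854
grasp_force: 0.0
```

Call:
send_rows --steps "1 0 0 0 0 0 0;1 0 0 0 0 0 0;1 0 0 0 0 0 0;1 0 0 0 0 0 0;1 0 0 0 0 0 0"

```text
clock: 6.92
eef_pos: [0.5169, -0.3758, 0.1468]
tool_rot: [0.243, 0.962, 0.029, -0.118]
ft_force: [0.0, 0.9, -0.6]
grip_width: 0.0855
grasp_force: 0.0
```

```bash
python3 - <<'E'
from m import *
from scipy.spatial.transform import Rotation as R
from scipy.optimize import least_squares
o=get_obs();q=o["joint_pos"];print(q.round(4),o["eef_pos"].round(4),R.from_quat(o["tool_rot"]).as_matrix().round(3))
D=np.load("w2.npz");P=D["P"];f=D["f"];hsv=cv2.cvtColor(f,cv2.COLOR_RGB2HSV)
v,u=np.mgrid[:384,:512]
m=(np.abs(P[...,2]-.005)<.012)&(hsv[...,1]<150)&(hsv[...,2]>120)&(np.hypot(u-260,v-158)<60)
Q=P[m]; h=cv2.convexHull((Q[:,:2]*1000).astype(np.float32))[:,0]
(c,r)=cv2.minEnclosingCircle(h);print("coaster",c,r,np.median(Q[:,2]))
ds=[(.241,.0045,1.335,.4998,.231),(.4186,.255,1.4084,.5874,.2306),(.548,.494,1.517,.6479,.2439),(q[1],q[2],q[3],np.hypot(*o["eef_pos"][:2]),o["eef_pos"][2])]
def g(p,d):
    r0,z0,L1,L2,T=p;a=d[0]-d[1];s=a+d[2]
    return r0+L1*np.sin(d[0])+L2*np.cos(a)+T*np.cos(s),z0+L1*np.cos(d[0])-L2*np.sin(a)-T*np.sin(s)
s=least_squares(lambda p:np.ravel([np.subtract(g(p,d),d[3:]) for d in ds]),[0,.3,.35,.4,.25]);print(s.x.round(4),s.fun.round(4))
E
```

```text
[-0.6143  0.7832  0.6332  1.6634 -0.03   -0.1157] [ 0.5169 -0.3758  0.1468] [[-0.854  0.475 -0.214]
 [ 0.461  0.88   0.114]
 [ 0.242 -0.001 -0.97 ]]
coaster (519.8856811523438, -377.1551208496094) 86.27501678466797 -2.116914967215111e-05
[0.0039 0.2455 0.4892 0.3901 0.3983] [-0.0002 -0.0002 -0.0002 -0.      0.0003 -0.0002  0.0001  0.0004]
```

```bash
cat > k.py <<'E'
from h import *
from scipy.spatial.transform import Rotation as R
from scipy.optimize import least_squares
r0,z0,L1,L2,T1,T2=.0039,.2455,.4892,.3901,.092,.306
LO=np.array([-2.72,-1.05,-1.09,-1.99,-1.42,-3.14]);HI=np.array([2.72,1.87,1.28,2.15,1.44,3.14])
def fk(q):
    er=np.array([np.cos(q[0]),np.sin(q[0]),0]);et=np.array([-er[1],er[0],0]);z=np.array([0,0,1.])
    a=q[1]-q[2];s=a+q[3]
    d1=np.cos(s)*er-np.sin(s)*z;n=np.sin(s)*er+np.cos(s)*z
    t=np.cos(q[4])*d1+np.sin(q[4])*et; e=-np.sin(q[4])*d1+np.cos(q[4])*et
    y=np.cos(q[5])*e+np.sin(q[5])*n
    p=(r0+L1*np.sin(q[1])+L2*np.cos(a))*er+(z0+L1*np.cos(q[1])-L2*np.sin(a))*z+T1*d1+T2*t
    return p,t,y
def pose(pad,psi,az,back=.024):   # psi deg tilt of tip towards az+90deg; az of tool y, deg
    A=np.radians(az);l=np.array([-np.sin(A),np.cos(A),0]);P=np.radians(psi)
    t=np.sin(P)*l-np.cos(P)*np.array([0,0,1.]);y=np.array([np.cos(A),np.sin(A),0])
    return np.array(pad)+back*t,t,y
def ik(tgt,q0):
    f=lambda q:np.concatenate([5*(fk(q)[0]-tgt[0]),fk(q)[1]-tgt[1],fk(q)[2]-tgt[2]])
    s=least_squares(f,np.clip(q0,LO+.001,HI-.001),bounds=(LO,HI));return s.x,np.abs(s.fun).max()
E
python3 - <<'E'
from k import *
o=get_obs();p,t,y=fk(o["joint_pos"]);print((p-o["eef_pos"]).round(4),t.round(3),y.round(3))
q=np.array([-.6,.75,.63,1.66,-.3,1.44])
for psi in (0,-15,-30):
    q,e=ik(pose((.5223,-.3767,.050),psi,-28.3),q);print("grasp",psi,q.round(3),round(e,4))
for psi in (-30,0):
    q,e=ik(pose((.5223,-.3767,.19),psi,-28.3),q);print("lift",psi,q.round(3),round(e,4))
q1=q
for az in (-28.3,-40,-50):
  q=q1;print("az",az)
  for psi in (-30,0,40,60,70,75,80):
    A=np.radians(az);l=np.array([-np.sin(A),np.cos(A),0])
    q,e=ik(pose(np.r_[.580+.05*l[0],-.092+.05*l[1],.145],psi,az),q);print(psi,q.round(3),round(e,4))
E
```

```text
[ 0.0001 -0.0002  0.0009] [-0.214  0.114 -0.97 ] [ 0.475  0.88  -0.001]
grasp 0 [-0.625  0.678  0.132  1.025  0.     1.44 ] 0.0
grasp -15 [-0.511  0.678  0.103  0.991 -0.262  1.553] 0.0
grasp -30 [-0.405  0.724  0.105  1.004 -0.521  1.673] 0.0
lift -30 [-0.405  0.591  0.263  1.294 -0.521  1.673] 0.0
lift 0 [-0.625  0.564  0.319  1.325 -0.     1.44 ] 0.0
az -28.3
-30 [ 0.113  0.744  0.408  1.553 -0.423  2.247] 0.0
0 [-0.079  0.518  0.119  1.172 -0.     1.985] 0.0
40 [-0.381  0.483 -0.135  0.859  0.693  1.717] 0.0
60 [-0.494  0.591 -0.187  0.794  1.047  1.57 ] 0.0
70 [-0.532  0.673 -0.184  0.817  1.22   1.46 ] 0.0
75 [-0.545  0.723 -0.17   0.867  1.304  1.375] 0.0
80 [-0.555  0.785 -0.137  0.981  1.386  1.234] 0.0
az -40
-30 [ 0.077  0.825  0.557  1.687 -0.365  2.418] 0.0
0 [-0.087  0.535  0.148  1.183 -0.     2.181] 0.0
40 [-0.371  0.418 -0.254  0.635  0.654  1.988] 0.0
60 [-0.487  0.498 -0.391  0.333  1.01   1.976] 0.0
70 [-0.526  0.57  -0.451  0.111  1.183  2.04 ] 0.0
75 [-0.541  0.615 -0.485 -0.059  1.266  2.121] 0.0
80 [-0.551  0.672 -0.527 -0.322  1.343  2.277] 0.0
az -50
-30 [ 0.042  0.889  0.68   1.791 -0.31   2.554] 0.0
0 [-0.097  0.548  0.169  1.192 -0.     2.347] 0.0
40 [-0.353  0.37  -0.345  0.461  0.592  2.213] 0.0
60 [-0.466  0.446 -0.539 -0.015  0.92   2.282] 0.0
70 [-0.506  0.54  -0.623 -0.37   1.07   2.414] 0.0
75 [-0.521  0.609 -0.66  -0.608  1.135  2.528] 0.0
80 [-0.531  0.697 -0.69  -0.903  1.189  2.687] 0.0
```

Call:
send_rows --steps "1 0 0 0.012 -0.0232 -0.0434 0;1 0 0 0.012 -0.0232 -0.0434 0;1 0 0 0.012 -0.0232 -0.0434 0;1 0 0 0.012 -0.0232 -0.0434 0;1 0 0 0.012 -0.0232 -0.0434 0"

```text
clock: 7.33
eef_pos: [0.5164, -0.3756, 0.2069]
tool_rot: [0.245, 0.97, -0.0, 0.001]
ft_force: [0.1, -1.2, 0.8]
grip_width: 0.0855
grasp_force: 0.0
```

Call:
send_rows --steps "1 0 0 0 0 0 -0.1047;1 0 0 0 0 0 -0.1047;1 0 0 0 0 0 -0.1047;1 0 0 0 0 0 -0.1047;1 0 0 0 0 0 -0.1047"

```text
clock: 7.75
eef_pos: [0.5162, -0.3755, 0.2064]
tool_rot: [0.49, 0.872, 0.001, 0.001]
ft_force: [-0.6, 0.0, 0.1]
grip_width: 0.0851
grasp_force: 0.0
```

Call:
send_rows --steps "1 0 0 0 0 0 -0.1047;1 0 0 0 0 0 -0.1047;1 0 0 0 0 0 -0.1047;1 0 0 0 0 0 -0.1047;1 0 0 0 0 0 -0.1047"

```text
clock: 8.17
eef_pos: [0.5163, -0.3755, 0.2062]
tool_rot: [0.699, 0.715, 0.002, 0.001]
ft_force: [-0.0, -0.2, 0.2]
grip_width: 0.0856
grasp_force: 0.0
```

Call:
send_rows --steps "1 0 0 0 0 0 -0.1047;1 0 0 0 0 0 -0.1047;1 0 0 0 0 0 -0.1047;1 0 0 0 0 0 -0.1047;1 0 0 0 0 0 -0.1047"

```text
clock: 8.58
eef_pos: [0.5163, -0.3755, 0.2062]
tool_rot: [0.86, 0.51, 0.002, 0.001]
ft_force: [-0.1, -0.0, -0.5]
grip_width: 0.0855
grasp_force: 0.0
```

Call:
send_rows --steps "1 0 -0.0023 0 -0.0922 0.0496 0;1 0 -0.0023 0 -0.0922 0.0496 0;1 0 -0.0023 0 -0.0922 0.0496 0;1 0 -0.0023 0 -0.0922 0.0496 0;1 0 -0.0023 0 -0.0922 0.0496 0"

```text
clock: 9.0
eef_pos: [0.5169, -0.3872, 0.2076]
tool_rot: [0.83, 0.494, -0.221, 0.136]
ft_force: [0.3, 0.1, 0.0]
grip_width: 0.0855
grasp_force: 0.0
```

Call:
send_rows --steps "1 0 0 -0.012 0 0 0;1 0 0 -0.012 0 0 0;1 0 0 -0.012 0 0 0;1 0 0 -0.012 0 0 0;1 0 0 -0.012 0 0 0"

```text
clock: 9.42
eef_pos: [0.5167, -0.3868, 0.1455]
tool_rot: [0.83, 0.495, -0.219, 0.134]
ft_force: [-0.7, -0.6, -0.3]
grip_width: 0.0853
grasp_force: 0.0
```

```bash
python3 - <<'E'
from k import *
from m import *
o=get_obs();M=R.from_quat(o["tool_rot"]).as_matrix()
print(o["joint_pos"].round(3),o["eef_pos"].round(4));print(M.round(3))
g=pose((.5223,-.3767,.050),-30,-28.3);print([x.round(4) for x in g],(g[0]-o["eef_pos"]).round(4))
c=grab("wrist");P=cloud(c)
print("rim",rect(comp(P,.45,.6,-.45,-.3,.06,.08)))
# coaster: points 2..8 mm
Q=comp(P,.44,.6,-.45,-.3,.003,.009);h=(Q[:,:2]*1000).astype(np.float32)
print("coaster",cv2.minEnclosingCircle(h),np.percentile(h,[2,98],axis=0))
save("w3",c["frame"])
E
```

```text
[-0.408  0.598  0.217  1.235 -0.518  1.67 ] [ 0.5167 -0.3868  0.1455]
[[ 0.414  0.88  -0.232]
 [ 0.763 -0.474 -0.439]
 [-0.496  0.005 -0.868]]
[array([ 0.5166, -0.3873,  0.0292]), array([-0.237 , -0.4402, -0.866 ]), array([ 0.8805, -0.4741,  0.    ])] [-1.000e-04 -4.000e-04 -1.163e-01]
rim (array([ 522.5, -376.5]), array([59.2, 58.2]), 61.7, 2308, np.float64(68.5))
coaster ((512.7420043945312, -374.5816650390625), 49.8625602722168) [[ 466.72776001 -403.07416382]
 [ 559.71645142 -327.52134583]]
```

View pics/w3.png

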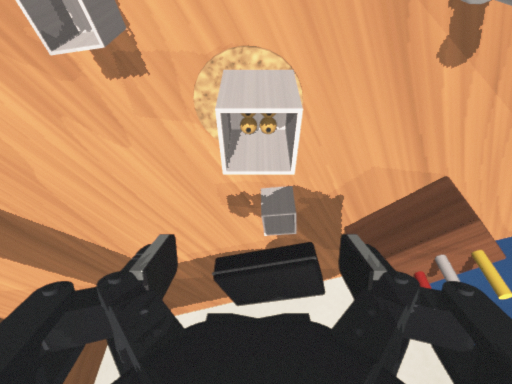

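The wrist view shows the cup at (260,120) centred between the open fingers at (160,260) and (360,260). Its balls are at (248,125) and (269,125), and the coaster is behind it at (247,95). The descent looks clear.

Call:
send_rows --steps "1 0 0 -0.0175 0 0 0;1 0 0 -0.0175 0 0 0;1 0 0 -0.0175 0 0 0;1 0 0 -0.0175 0 0 0;1 0 0 -0.0175 0 0 0"

```text
clock: 9.88
eef_pos: [0.517, -0.3872, 0.0579]
tool_rot: [0.83, 0.495, -0.219, 0.133]
ft_force: [0.4, -0.3, -0.3]
grip_width: 0.0855
grasp_force: 0.0
```

Call:
send_rows --steps "1 0 0 -0.0056 0 0 0;1 0 0 -0.0056 0 0 0;1 0 0 -0.0056 0 0 0;1 0 0 -0.0056 0 0 0;1 0 0 -0.0056 0 0 0"

```text
clock: 10.3
eef_pos: [0.5171, -0.3871, 0.0292]
tool_rot: [0.83, 0.495, -0.22, 0.133]
ft_force: [-0.8, 0.9, 0.5]
grip_width: 0.0856
grasp_force: 0.0
```

Call:
send_rows --steps "0.3 0 0 0 0 0 0;0.3 0 0 0 0 0 0;0 0 0 0 0 0 0;0 0 0 0 0 0 0;0 0 0 0 0 0 0"

```text
clock: 10.72
eef_pos: [0.517, -0.3868, 0.0289]
tool_rot: [0.83, 0.495, -0.22, 0.133]
ft_force: [1.4, 1.2, 1.8]
grip_width: 0.0575
grasp_force: 57.8
```

Call:
send_rows --steps "-1 0 0 0 0 0 0;-1 0 0 0 0 0 0;-1 0 0 0 0 0 0;-1 0 0 0 0 0 0;-1 0 0 0 0 0 0"

```text
clock: 11.13
eef_pos: [0.517, -0.3868, 0.0289]
tool_rot: [0.83, 0.495, -0.22, 0.133]
ft_force: [2.7, 1.7, 4.7]
grip_width: 0.0575
grasp_force: 57.9
```

Call:
send_rows --steps "-1 0 0 0.01 0 0 0;-1 0 0 0.04 0 0 0;-1 0 0 0.04 0 0 0;-1 0 0 0.04 0 0 0;-1 0 0 0.04 0 0 0"

```text
clock: 11.55
eef_pos: [0.5145, -0.3864, 0.1989]
tool_rot: [0.83, 0.496, -0.222, 0.13]
ft_force: [0.2, -1.1, -2.0]
grip_width: 0.0575
grasp_force: 57.5
```

Call:
send_rows --steps "-1 0.0058 0.0226 -0.0015 0.0307 -0.0165 0;-1 0.0058 0.0226 -0.0015 0.0307 -0.0165 0;-1 0.0058 0.0226 -0.0015 0.0307 -0.0165 0;-1 0.0058 0.0226 -0.0015 0.0307 -0.0165 0;-1 0.0058 0.0226 -0.0015 0.0307 -0.0165 0"

```text
clock: 11.97
eef_pos: [0.5439, -0.2728, 0.19]
tool_rot: [0.846, 0.505, -0.148, 0.087]
ft_force: [1.0, 0.4, -2.9]
grip_width: 0.0573
grasp_force: 58.7
```

Call:
send_rows --steps "-1 0.0058 0.0226 -0.0015 0.0307 -0.0165 0;-1 0.0058 0.0226 -0.0015 0.0307 -0.0165 0;-1 0.0058 0.0226 -0.0015 0.0307 -0.0165 0;-1 0.0058 0.0226 -0.0015 0.0307 -0.0165 0;-1 0.0058 0.0226 -0.0015 0.0307 -0.0165 0"

```text
clock: 12.38
eef_pos: [0.573, -0.1599, 0.1824]
tool_rot: [0.856, 0.511, -0.074, 0.043]
ft_force: [-1.0, 0.1, -2.3]
grip_width: 0.0577
grasp_force: 58.7
```

Call:
send_rows --steps "-1 0.0058 0.0226 -0.0015 0.0307 -0.0165 0;-1 0.0058 0.0226 -0.0015 0.0307 -0.0165 0;-1 0.0058 0.0226 -0.0015 0.0307 -0.0165 0;-1 0.0058 0.0226 -0.0015 0.0307 -0.0165 0;-1 0.0058 0.0226 -0.0015 0.0307 -0.0165 0"

```text
clock: 12.8
eef_pos: [0.6019, -0.0473, 0.1748]
tool_rot: [0.859, 0.512, 0.0, -0.002]
ft_force: [-0.3, -0.5, -1.5]
grip_width: 0.0571
grasp_force: 58.7
```

```bash
python3 - <<'E'
from k import *
o=get_obs();M=R.from_quat(o["tool_rot"]).as_matrix()
print(o["joint_pos"].round(3),o["grip_width"],o["ft_force"].round(1),o["eef_pos"].round(4));print(M.round(3))
for psi,z in((0,.2),(55,.16),(75,.135)): print(pose((.604,-.048,z),psi,-28.3)[0].round(4))
E
```

```text
[-0.08   0.476  0.198  1.295  0.003  1.986] 0.057118955787788604 [-0.3 -0.5 -1.5] [ 0.6019 -0.0473  0.1748]
[[ 0.475  0.88  -0.002]
 [ 0.88  -0.475  0.003]
 [ 0.002 -0.003 -1.   ]]
[ 0.604 -0.048  0.176]
[ 0.6133 -0.0307  0.1462]
[ 0.615  -0.0276  0.1288]
```

Call:
send_rows --steps "-1 0.001 0.0017 -0.003 0.0845 -0.0455 0;-1 0.001 0.0017 -0.003 0.0845 -0.0455 0;-1 0.001 0.0017 -0.003 0.0845 -0.0455 0;-1 0.001 0.0017 -0.003 0.0845 -0.0455 0;-1 0.001 0.0017 -0.003 0.0845 -0.0455 0"

```text
clock: 13.22
eef_pos: [0.607, -0.0396, 0.1604]
tool_rot: [0.834, 0.497, 0.206, -0.124]
ft_force: [-0.2, -0.1, -3.1]
grip_width: 0.0577
grasp_force: 58.4
```

Call:
send_rows --steps "-1 0.001 0.0017 -0.003 0.0845 -0.0455 0;-1 0.001 0.0017 -0.003 0.0845 -0.0455 0;-1 0.001 0.0017 -0.003 0.0845 -0.0455 0;-1 0.001 0.0017 -0.003 0.0845 -0.0455 0;-1 0.001 0.0017 -0.003 0.0845 -0.0455 0"

```text
clock: 13.63
eef_pos: [0.6121, -0.0317, 0.1451]
tool_rot: [0.761, 0.453, 0.398, -0.238]
ft_force: [0.2, 0.6, -2.2]
grip_width: 0.0575
grasp_force: 58.4
```

Call:
send_rows --steps "-1 0 0 -0.002 0.0154 -0.0083 0;-1 0 0 -0.002 0.0154 -0.0083 0;-1 0 0 -0.002 0.0154 -0.0083 0;-1 0 0 -0.002 0.0154 -0.0083 0;-1 0 0 -0.002 0.0154 -0.0083 0"

```text
clock: 14.05
eef_pos: [0.6138, -0.0305, 0.1365]
tool_rot: [0.742, 0.444, 0.431, -0.257]
ft_force: [0.6, -0.4, -2.3]
grip_width: 0.0576
grasp_force: 58.3
```

```bash
python3 - <<'E'
from k import *
o=get_obs();M=R.from_quat(o["tool_rot"]).as_matrix()
print(o["joint_pos"].round(3),o["grip_width"],o["ft_force"].round(1),o["eef_pos"].round(4));print(M[:,2].round(3), np.degrees(np.arcsin(-M[2,2])))
E
```

```text
[-0.492  0.573 -0.195  0.799  1.051  1.572] 0.05761494738709477 [ 0.6 -0.4 -2.3] [ 0.6138 -0.0305  0.1365]
[ 0.412  0.764 -0.497] 29.809334395476483
```

Call:
send_rows --steps "-1 0 0 -0.001 0.0154 -0.0083 0;-1 0 0 -0.001 0.0154 -0.0083 0;-1 0 0 -0.001 0.0154 -0.0083 0;-1 0 0 -0.001 0.0154 -0.0083 0;-1 0 0 -0.001 0.0154 -0.0083 0"

```text
clock: 14.47
eef_pos: [0.6134, -0.0307, 0.1308]
tool_rot: [0.723, 0.432, 0.463, -0.276]
ft_force: [0.3, 0.0, -2.4]
grip_width: 0.0573
grasp_force: 58.5
```

Call:
send_rows --steps "-1 0 0 0 0.0154 -0.0083 0;-1 0 0 0 0.0154 -0.0083 0;-1 0 0 0 0.0154 -0.0083 0;-1 0 0 0 0.0154 -0.0083 0;-1 0 0 0 0.0154 -0.0083 0"

```text
clock: 14.88
eef_pos: [0.6134, -0.0308, 0.131]
tool_rot: [0.702, 0.419, 0.494, -0.295]
ft_force: [-0.6, 0.6, -2.8]
grip_width: 0.0574
grasp_force: 58.4
```

Call:
send_rows --steps "-1 0 0 0 0.0154 -0.0083 0;-1 0 0 0 0.0154 -0.0083 0;-1 0 0 0 0.0154 -0.0083 0;-1 0 0 0 0.0154 -0.0083 0;-1 0 0 0 0.0154 -0.0083 0"

```text
clock: 15.3
eef_pos: [0.6134, -0.0308, 0.131]
tool_rot: [0.68, 0.406, 0.525, -0.313]
ft_force: [-0.4, 0.5, -2.0]
grip_width: 0.0579
grasp_force: 58.3
```

Call:
send_rows --steps "-1 0 0 0 0.0154 -0.0083 0;-1 0 0 0 0.0154 -0.0083 0;-1 0 0 0 0 0 0;-1 0 0 0 0 0 0;-1 0 0 0 0 0 0"

```text
clock: 15.72
eef_pos: [0.6134, -0.0308, 0.1309]
tool_rot: [0.671, 0.401, 0.536, -0.32]
ft_force: [-0.1, -0.2, -1.5]
grip_width: 0.0575
grasp_force: 58.4
```

```bash
python3 - <<'E'
from m import *
o=get_obs();print(o["joint_pos"].round(3),o["eef_pos"].round(4),o["tool_rot"].round(3))
c=grab("wrist");P=cloud(c);a=grab("scene")
save("pour",np.hstack([cv2.resize(c["frame"],(400,300)),cv2.resize(a["frame"][130:290,160:360],(400,300))]))
E
```

```text
[-0.552  0.749 -0.167  0.904  1.34   1.315] [ 0.6134 -0.0308  0.1309] [ 0.671  0.401  0.536 -0.32 ]
```

View pics/pour.png

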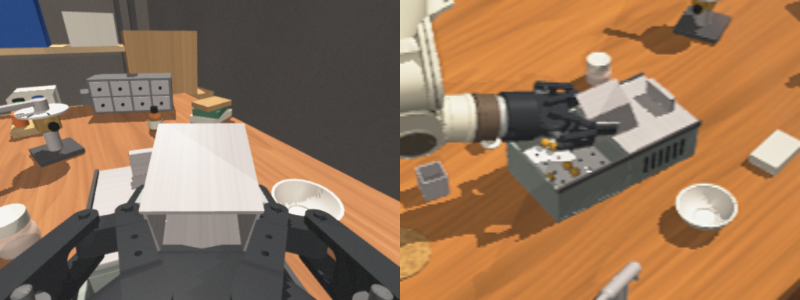

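The left half shows the cup tipped between the fingers at (205,200). The right half shows brass balls lying in the dryer's well at about (545,150)–(570,175), and none on the bench. I right the cup, retreat, and count.

Call:
send_rows --steps "-1 0 0 0 0 0 0;-1 0 0 0 0 0 0;-1 0 0 0 0 0 0;-1 0 0 0 0 0 0;-1 0 0 0 0 0 0"

```text
clock: 16.23
eef_pos: [0.6133, -0.0308, 0.1309]
tool_rot: [0.671, 0.401, 0.536, -0.32]
ft_force: [-0.3, 0.0, -1.6]
grip_width: 0.0577
grasp_force: 58.4
```

Call:
send_rows --steps "-1 0 0 0.005 -0.0915 0.0493 0;-1 0 0 0.005 -0.0915 0.0493 0;-1 0 0 0.005 -0.0915 0.0493 0;-1 0 0 0.005 -0.0915 0.0493 0;-1 0 0 0.005 -0.0915 0.0493 0"

```text
clock: 16.65
eef_pos: [0.613, -0.0314, 0.1565]
tool_rot: [0.787, 0.469, 0.344, -0.205]
ft_force: [0.6, -0.6, -2.7]
grip_width: 0.0575
grasp_force: 58.4
```

Call:
send_rows --steps "-1 0 0 0.005 -0.0915 0.0493 0;-1 0 0 0.005 -0.0915 0.0493 0;-1 0 0 0.005 -0.0915 0.0493 0;-1 0 0 0.005 -0.0915 0.0493 0;-1 0 0 0.005 -0.0915 0.0493 0"

```text
clock: 17.07
eef_pos: [0.6131, -0.0308, 0.1824]
tool_rot: [0.849, 0.507, 0.131, -0.077]
ft_force: [0.1, -0.1, -2.5]
grip_width: 0.0575
grasp_force: 58.3
```

Call:
send_rows --steps "-1 -0.0069 -0.0237 0.0013 -0.0484 0.026 0;-1 -0.0069 -0.0237 0.0013 -0.0484 0.026 0;-1 -0.0069 -0.0237 0.0013 -0.0484 0.026 0;-1 -0.0069 -0.0237 0.0013 -0.0484 0.026 0;-1 -0.0069 -0.0237 0.0013 -0.0484 0.026 0"

```text
clock: 17.48
eef_pos: [0.5783, -0.1496, 0.1875]
tool_rot: [0.858, 0.513, 0.014, -0.008]
ft_force: [0.1, -0.4, -0.9]
grip_width: 0.0577
grasp_force: 58.3
```

Call:
send_rows --steps "-1 -0.0069 -0.0237 0.0013 -0.0484 0.026 0;-1 -0.0069 -0.0237 0.0013 -0.0484 0.026 0;-1 -0.0069 -0.0237 0.0013 -0.0484 0.026 0;-1 -0.0069 -0.0237 0.0013 -0.0484 0.026 0;-1 -0.0069 -0.0237 0.0013 -0.0484 0.026 0"

```text
clock: 17.9
eef_pos: [0.5438, -0.2682, 0.1938]
tool_rot: [0.852, 0.509, -0.104, 0.062]
ft_force: [0.9, -0.3, -1.3]
grip_width: 0.0575
grasp_force: 58.3
```

Call:
send_rows --steps "-1 -0.0069 -0.0237 0.0013 -0.0484 0.026 0;-1 -0.0069 -0.0237 0.0013 -0.0484 0.026 0;-1 -0.0069 -0.0237 0.0013 -0.0484 0.026 0;-1 -0.0069 -0.0237 0.0013 -0.0484 0.026 0;-1 -0.0069 -0.0237 0.0013 -0.0484 0.026 0"

```text
clock: 18.32
eef_pos: [0.5095, -0.3866, 0.2]
tool_rot: [0.83, 0.496, -0.219, 0.131]
ft_force: [-0.7, 0.4, -2.0]
grip_width: 0.0575
grasp_force: 58.3
```

Call:
send_rows --steps "-1 0 0 0 0 0 0;-1 0 0 0 0 0 0;-1 0 0 0 0 0 0;-1 0 0 0 0 0 0;-1 0 0 0 0 0 0"

```text
clock: 18.73
eef_pos: [0.5102, -0.3855, 0.2006]
tool_rot: [0.83, 0.496, -0.218, 0.131]
ft_force: [-0.0, -0.1, -1.3]
grip_width: 0.0577
grasp_force: 58.3
```

```bash
python3 - <<'E'
from k import *
from m import *
o=get_obs();M=R.from_quat(o["tool_rot"]).as_matrix()
print(o["joint_pos"].round(3),o["eef_pos"].round(4),np.degrees(np.arctan2(M[1,1],M[0,1])),M.round(4))
print("target",pose((.5143,-.3757,.050),-30,-28.3)[0].round(4))
# rotation to correct to the original grasp orientation
M0=R.from_quat([.83,.495,-.22,.133]);print("rotfix",(M0*R.from_quat(o["tool_rot"]).inv()).as_rotvec().round(4))
a=grab("top");c=grab("wrist");P=cloud(a)
print("tab",rect(comp(P,.5,.75,-.1,.2,.1,.116)))
r=(P[...,0]>.5)
save("chk",np.hstack([cv2.resize(a["frame"][150:230,195:310],(432,300),interpolation=cv2.INTER_CUBIC),cv2.resize(c["frame"],(368,300))]))
E
```

```text
[-0.412  0.551  0.286  1.35  -0.513  1.664] [ 0.5102 -0.3855  0.2006] -28.26115254091061 [[ 0.4127  0.8808 -0.2321]
 [ 0.7662 -0.4735 -0.4345]
 [-0.4926  0.0014 -0.8703]]
target [ 0.5086 -0.3863  0.0292]
rotfix [-0.0051  0.001  -0.0012]
tab (array([611.6,  79.4]), array([10.8, 59.6]), 80.7, 94, np.float64(110.9))
```

View pics/chk.png

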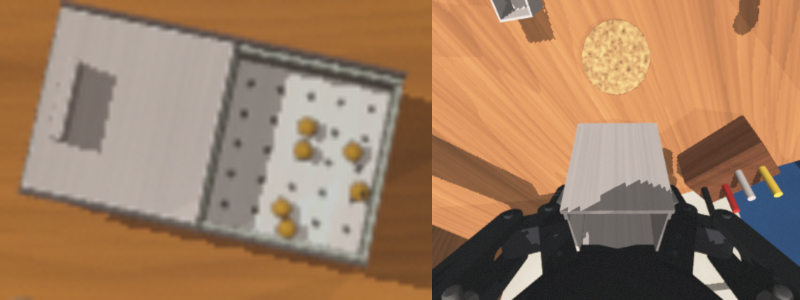

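The left crop shows all six balls in the well at (307,127), (303,150), (352,152), (360,190), (282,208) and (287,228), with the cover open and its tab at (90,108). The right half shows the held cup at (620,190) and the empty coaster at (617,55). I now place the cup near the coaster's centre.

Call:
send_rows --steps "-1 -0.0016 -0.0008 -0.028 -0.005 0.001 -0.001;-1 0 0 -0.028 0 0 0;-1 0 0 -0.028 0 0 0;-1 0 0 -0.028 0 0 0;-1 0 0 -0.028 0 0 0"

```text
clock: 19.25
eef_pos: [0.5085, -0.3867, 0.0595]
tool_rot: [0.83, 0.495, -0.22, 0.133]
ft_force: [-0.1, -0.6, -1.4]
grip_width: 0.0576
grasp_force: 58.4
```

Call:
send_rows --steps "-1 0 0 -0.01 0 0 0;-1 0 0 -0.008 0 0 0;-1 0 0 -0.006 0 0 0;-1 0 0 -0.004 0 0 0;-1 0 0 -0.002 0 0 0"

```text
clock: 19.67
eef_pos: [0.5091, -0.3874, 0.0312]
tool_rot: [0.83, 0.495, -0.22, 0.134]
ft_force: [0.9, 1.0, -2.1]
grip_width: 0.0574
grasp_force: 58.4
```

Call:
send_rows --steps "-1 0 0 0 0 0 0;-1 0 0 0 0 0 0;-1 0 0 0 0 0 0;-1 0 0 0 0 0 0;-1 0 0 0 0 0 0"

```text
clock: 20.08
eef_pos: [0.5084, -0.3872, 0.0309]
tool_rot: [0.83, 0.495, -0.22, 0.133]
ft_force: [0.7, -0.0, -2.0]
grip_width: 0.0576
grasp_force: 58.4
```

Call:
send_rows --steps "-1 0 0 -0.0007 0 0 0;-1 0 0 -0.0007 0 0 0;-1 0 0 -0.0006 0 0 0;-1 0 0 0 0 0 0;-1 0 0 0 0 0 0"

```text
clock: 20.5
eef_pos: [0.5083, -0.3872, 0.0289]
tool_rot: [0.83, 0.495, -0.221, 0.133]
ft_force: [-0.2, 0.9, 4.0]
grip_width: 0.0574
grasp_force: 58.3
```

Call:
send_rows --steps "0.4 0 0 0 0 0 0;0.6 0 0 0 0 0 0;1 0 0 0 0 0 0;1 0 0 0 0 0 0;1 0 0 0 0 0 0"

```text
clock: 20.92
eef_pos: [0.5082, -0.3871, 0.0281]
tool_rot: [0.83, 0.495, -0.221, 0.133]
ft_force: [0.8, -1.0, 0.4]
grip_width: 0.085
grasp_force: 0.0
```

Call:
send_rows --steps "1 0 0 0 0 0 0;1 0 0 0.01 0 0 0;1 0 0 0.02 0 0 0;1 0 0 0.03 0 0 0;1 0 0 0.035 0 0 0"

```text
clock: 21.33
eef_pos: [0.5068, -0.3864, 0.123]
tool_rot: [0.83, 0.495, -0.222, 0.131]
ft_force: [2.0, 0.5, 0.2]
grip_width: 0.0855
grasp_force: 0.0
```

Call:
send_rows --steps "1 0 0 0.03 0 0 0;1 0 0 0.03 0 0 0;1 0 0 0.015 0 0 0;1 0 0 0 0 0 0;1 0 0 0 0 0 0"

```text
clock: 21.75
eef_pos: [0.5088, -0.3873, 0.2001]
tool_rot: [0.83, 0.494, -0.219, 0.134]
ft_force: [-0.5, -0.2, -0.2]
grip_width: 0.0854
grasp_force: 0.0
```

```bash
python3 - <<'E'
from k import *
from m import *
o=get_obs();print(o["joint_pos"].round(3),o["eef_pos"].round(4))
c=grab("wrist");P=cloud(c)
print("rim",rect(comp(P,.43,.6,-.45,-.3,.06,.08)))
Q=comp(P,.43,.6,-.45,-.3,.003,.009);h=(Q[:,:2]*1000).astype(np.float32)
print("coaster",cv2.minEnclosingCircle(h))
D=np.load("a.npz")["P"];L=comp(D,.3,.6,.2,.5,.1125,.13)
print("lever",rect(L))
dl=comp(D,.3,.6,.2,.5,.094,.102);print("dial",cv2.minEnclosingCircle((dl[:,:2]*1000).astype(np.float32)))
E
```

```text
[-0.413  0.548  0.278  1.341 -0.519  1.665] [ 0.5088 -0.3873  0.2001]
rim (array([ 512.9, -376.7]), array([59.9, 58.1]), 62.1, 1584, np.float64(68.9))
coaster ((512.79833984375, -374.7041931152344), 49.866031646728516)
lever (array([428.3, 353.9]), array([117. ,  24.7]), 22.0, 286, np.float64(118.3))
dial ((470.41290283203125, 370.7162780761719), 46.1140022277832)
```

Call:
send_rows --steps "1 0 0 0.01 0.0922 -0.0496 0;1 0 0 0.01 0.0922 -0.0496 0;1 0 0 0.01 0.0922 -0.0496 0;1 0 0 0.01 0.0922 -0.0496 0;1 0 0 0.01 0.0922 -0.0496 0"

```text
clock: 22.22
eef_pos: [0.5079, -0.3863, 0.2476]
tool_rot: [0.859, 0.512, 0.003, -0.002]
ft_force: [0.8, 1.1, -0.6]
grip_width: 0.0857
grasp_force: 0.0
```

Call:
send_rows --steps "1 0.0061 0.0291 0 0 0 0;1 0.0061 0.0291 0 0 0 0;1 0.0061 0.0291 0 0 0 0;1 0.0061 0.0291 0 0 0 0;1 0.0061 0.0291 0 0 0 0"

```text
clock: 22.63
eef_pos: [0.5376, -0.2403, 0.2458]
tool_rot: [0.859, 0.511, 0.0, -0.002]
ft_force: [0.4, 0.1, -0.1]
grip_width: 0.0853
grasp_force: 0.0
```

Call:
send_rows --steps "1 0.0061 0.0291 0 0 0 0;1 0.0061 0.0291 0 0 0 0;1 0.0061 0.0291 0 0 0 0;1 0.0061 0.0291 0 0 0 0;1 0.0061 0.0291 0 0 0 0"

```text
clock: 23.05
eef_pos: [0.5682, -0.0945, 0.2459]
tool_rot: [0.859, 0.512, -0.0, -0.001]
ft_force: [0.6, -0.4, -0.6]
grip_width: 0.0858
grasp_force: 0.0
```

Call:
send_rows --steps "1 0.0061 0.0291 0 0 0 0;1 0.0061 0.0291 0 0 0 0;1 0.0061 0.0291 0 0 0 0;1 0.0061 0.0291 0 0 0 0;1 0.0061 0.0291 0 0 0 0"

```text
clock: 23.47
eef_pos: [0.5987, 0.0508, 0.2459]
tool_rot: [0.859, 0.512, -0.001, -0.001]
ft_force: [0.2, -1.1, -0.0]
grip_width: 0.0853
grasp_force: 0.0
```

Call:
send_rows --steps "1 0 0 0 0 0 0;1 0 0 0 0 0 0;1 0 0 0 0 0 0;1 0 0 0 0 0 0;1 0 0 0 0 0 0"

```text
clock: 23.88
eef_pos: [0.5993, 0.0481, 0.2479]
tool_rot: [0.86, 0.511, 0.001, -0.0]
ft_force: [0.5, -0.9, 0.7]
grip_width: 0.0852
grasp_force: 0.0
```

```bash
python3 - <<'E'
from k import *
from m import *
o=get_obs();print(o["joint_pos"].round(3),o["eef_pos"].round(4),o["tool_rot"].round(4))
c=grab("wrist");P=cloud(c);u=np.array([.187,.982]);
print("tab",rect(comp(P,.5,.75,-.1,.2,.1,.116)))
C=comp(P,.4,.8,-.3,.3,.0785,.086);print("cover",rect(C),"extent u",np.percentile(C[:,:2]@u,[.5,99.5]).round(4))
B=comp(P,.4,.8,-.3,.3,.06,.086);print("dryer",rect(B),"extent u",np.percentile(B[:,:2]@u,[.3,99.7]).round(4))
W=comp(P,.5,.7,-.2,.0,.022,.036);print("well",rect(W))
E
```

```text
[7.900e-02 4.410e-01 3.340e-01 1.462e+00 1.000e-03 2.148e+00] [0.5993 0.0481 0.2479] [ 8.596e-01  5.110e-01  1.000e-03 -2.000e-04]
tab (array([610.1,  79.4]), array([10.2, 59.9]), 79.2, 616, np.float64(111.1))
cover (array([592.1, -14.8]), array([237.6, 148.5]), 79.3, 13411, np.float64(81.2)) extent u [0.0077 0.2126]
dryer (array([589.8, -26.8]), array([264.2, 148.5]), 79.2, 15277, np.float64(81.1)) extent u [-0.0457  0.2158]
well (array([ 575.1, -103.3]), array([101.8, 130.7]), 79.2, 4975, np.float64(29.7))
```

Call:
send_rows --steps "-1 0.0011 0.0008 0 0 0 0.061;-1 0.0011 0.0008 0 0 0 0.061;-1 0.0011 0.0008 0 0 0 0.061;-1 0.0011 0.0008 0 0 0 0.061;-1 0.0011 0.0008 0 0 0 0.061"

```text
clock: 24.35
eef_pos: [0.6052, 0.0524, 0.2485]
tool_rot: [0.771, 0.637, 0.002, -0.0]
ft_force: [0.1, -0.1, 0.2]
grip_width: 0.0258
grasp_force: 0.0
```

Call:
send_rows --steps "-1 0 0 0 0 0 0;-1 0 0 0 0 0 0;-1 0 0 0 0 0 0;-1 0 0 0 0 0 0;-1 0 0 -0.02 0 0 0"

```text
clock: 24.77
eef_pos: [0.6075, 0.0534, 0.2324]
tool_rot: [0.772, 0.636, 0.005, 0.002]
ft_force: [1.1, -0.0, -0.1]
grip_width: -0.0
grasp_force: 0.0
```

Call:
send_rows --steps "-1 0 0 -0.027 0 0 0;-1 0 0 -0.027 0 0 0;-1 0 0 -0.027 0 0 0;-1 0 0 -0.027 0 0 0;-1 0 0 -0.025 0 0 0"

```text
clock: 25.18
eef_pos: [0.6047, 0.0533, 0.0939]
tool_rot: [0.772, 0.636, 0.001, -0.0]
ft_force: [0.2, 0.3, 0.4]
grip_width: 0.0
grasp_force: 0.0
```

Call:
send_rows --steps "-1 0.0006 0.0034 0 0 0 0;-1 0.0006 0.0034 0 0 0 0;-1 0.0006 0.0034 0 0 0 0;-1 0.0004 0.002 0 0 0 0;-1 0.0004 0.002 0 0 0 0"

```text
clock: 25.6
eef_pos: [0.6076, 0.0633, 0.0966]
tool_rot: [0.772, 0.635, -0.002, 0.004]
ft_force: [-3.0, -16.6, -0.2]
grip_width: -0.0001
grasp_force: 8.1
```

Call:
send_rows --steps "-1 0.0004 0.002 0 0 0 0;-1 0.0004 0.002 0 0 0 0;-1 0.0004 0.002 0 0 0 0;-1 0 0 0 0 0 0;-1 0 0 0 0 0 0"

```text
clock: 26.02
eef_pos: [0.6075, 0.0634, 0.0967]
tool_rot: [0.774, 0.634, -0.006, 0.006]
ft_force: [-5.4, -25.1, 0.6]
grip_width: -0.0003
grasp_force: 12.9
```

Call:
send_rows --steps "-1 -0.0015 -0.008 0 0 0 0;-1 -0.0015 -0.008 0 0 0 0;-1 0 0 0.04 0 0 0;-1 0 0 0.04 0 0 0;-1 0 0 0.04 0 0 0"

```text
clock: 26.43
eef_pos: [0.6062, 0.0581, 0.2182]
tool_rot: [0.771, 0.637, 0.003, -0.0]
ft_force: [0.7, -0.4, -0.4]
grip_width: -0.0002
grasp_force: 0.0
```

Call:
send_rows --steps "-1 -0.0155 0.03 0.004 0 0 0;-1 -0.0155 0.03 0.004 0 0 0;-1 -0.0155 0.03 0.004 0 0 0;-1 -0.0155 0.03 0.004 0 0 0;-1 -0.0155 0.03 0.004 0 0 0"

```text
clock: 26.85
eef_pos: [0.5284, 0.2099, 0.238]
tool_rot: [0.771, 0.637, 0.004, 0.0]
ft_force: [0.2, 0.1, 0.7]
grip_width: -0.0001
grasp_force: 0.0
```

Call:
send_rows --steps "-1 -0.0155 0.03 0.004 0 0 0;-1 -0.0155 0.03 0.004 0 0 0;-1 -0.0155 0.03 0.004 0 0 0;-1 -0.0155 0.03 0.004 0 0 0;-1 -0.0155 0.03 0.004 0 0 0"

```text
clock: 27.27
eef_pos: [0.4502, 0.3603, 0.258]
tool_rot: [0.771, 0.637, 0.004, -0.001]
ft_force: [0.8, -0.5, 0.4]
grip_width: -0.0
grasp_force: 0.0
```

Call:
send_rows --steps "-1 0 0 0 0 0 0;-1 0 0 0 0 0 0;-1 0 0 0 0 0 0;-1 0 0 0 0 0 0;-1 0 0 0 0 0 0"

```text
clock: 27.68
eef_pos: [0.4516, 0.3567, 0.2557]
tool_rot: [0.772, 0.636, 0.002, -0.0]
ft_force: [-0.2, 0.7, -0.6]
grip_width: -0.0001
grasp_force: 0.0
```

```bash
cat > v.py <<'E'
from k import *
from m import *
def look(name):
    o=get_obs();print(o["joint_pos"].round(3),o["eef_pos"].round(4),o["tool_rot"].round(4))
    c=grab("wrist");P=cloud(c);f=c["frame"];g=cv2.cvtColor(f,cv2.COLOR_RGB2GRAY)
    d=comp(P,.3,.6,.25,.5,.094,.101);(cx,cy),r=cv2.minEnclosingCircle((d[:,:2]*1000).astype(np.float32));print("dial",cx,cy,r,np.median(d[:,2]))
    L=comp(P,.3,.6,.2,.5,.114,.124)
    far=L[np.hypot(L[:,0]-cx/1e3,L[:,1]-cy/1e3)>.03];print("lever",rect(L),"far",rect(far))
    w,V=np.linalg.eigh(np.cov(far[:,:2].T));e=V[:,1];e=e*np.sign(e@(far[:,:2].mean(0)-[cx/1e3,cy/1e3]));print("lever az",np.degrees(np.arctan2(e[1],e[0]))%360,"far mean",far.mean(0).round(4),"maxr",np.hypot(far[:,0]-cx/1e3,far[:,1]-cy/1e3).max())
    R_=np.hypot(P[...,0]-cx/1e3,P[...,1]-cy/1e3)
    t=(R_<.043)&(R_>.02)&(np.abs(P[...,2]-.098)<.005)&(g<70)
    a=np.degrees(np.arctan2(P[...,1]-cy/1e3,P[...,0]-cx/1e3))%360
    h=np.histogram(a[t],bins=72,range=(0,360))[0];print("dark az",[(i*5,n) for i,n in enumerate(h) if n>2])
    save(name,f)
E
python3 -c "
from v import *
look('v1')"
```

```text
[6.680e-01 3.830e-01 2.660e-01 1.451e+00 1.000e-03 2.432e+00] [0.4516 0.3567 0.2557] [ 7.719e-01  6.358e-01  1.700e-03 -3.000e-04]
dial 469.3680114746094 370.4388427734375 45.02214050292969 0.09768813248650557
lever (array([426.9, 353.9]), array([116.8,  25.4]), 21.7, 1587, np.float64(118.5)) far (array([408.6, 342.6]), array([74.7, 14.4]), 24.8, 872, np.float64(118.5))
lever az 204.7601381580197 far mean [0.4091 0.3433 0.1184] maxr 0.10431577837518849
dark az []
```

View pics/v1.png

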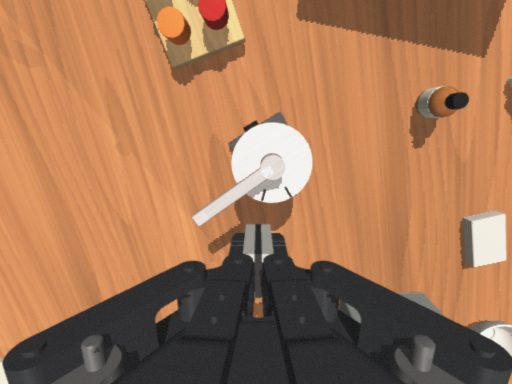

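Dial at pixel (272,162), lever end at (200,220), and two visible ticks at (264,195) and (288,191). The third tick is under the lever. I measure the tick angles.

```bash
python3 - <<'E'
from v import *
c=grab("wrist");P=cloud(c);g=cv2.cvtColor(c["frame"],cv2.COLOR_RGB2GRAY)
C=np.array([.4694,.3704])
v,u=np.mgrid[:384,:512];R_=np.hypot(u-272,v-162)
m=(g<110)&(R_<38)&(R_>18)&(v>180)&(u>255)
n,l,s,ce=cv2.connectedComponentsWithStats(m.astype(np.uint8))
for i in range(1,n):
    if s[i,4]<4: continue
    q=P[l==i];d=np.nanmean(q[:,:2],0)-C;print(ce[i].round(1),s[i,4],np.degrees(np.arctan2(d[1],d[0]))%360,np.hypot(*d).round(4),np.nanmean(q[:,2]).round(4))
E
```

```text
[287.7 191.2] 13 290.28730689624086 0.0365 0.0987
[263.3 193.1] 15 244.2326486238677 0.0345 0.0988
```

Call:
send_rows --steps "-0.2 -0.003 -0.0011 0 0 0 0.1096;-0.2 -0.003 -0.0011 0 0 0 0.1096;-0.2 -0.003 -0.0011 0 0 0 0.1096;-0.2 -0.003 -0.0011 0 0 0 0.1096;-0.2 -0.003 -0.0011 0 0 0 0.1096"

```text
clock: 28.2
eef_pos: [0.4363, 0.3513, 0.2552]
tool_rot: [0.569, 0.822, 0.001, -0.001]
ft_force: [-0.9, 0.6, 0.7]
grip_width: 0.034
grasp_force: 0.0
```

Call:
send_rows --steps "-0.2 -0.003 -0.0011 0 0 0 0.1096;-0.2 -0.003 -0.0011 0 0 0 0.1096;-0.2 -0.003 -0.0011 0 0 0 0.1096;-0.2 -0.003 -0.0011 0 0 0 0.1096;-0.2 -0.003 -0.0011 0 0 0 0.1096"

```text
clock: 28.62
eef_pos: [0.4213, 0.3458, 0.2552]
tool_rot: [0.325, 0.946, 0.001, -0.001]
ft_force: [-0.2, 0.8, -0.8]
grip_width: 0.0342
grasp_force: 0.0
```

Call:
send_rows --steps "-0.2 -0.003 -0.0011 0 0 0 0.1096;-0.2 -0.003 -0.0011 0 0 0 0.1096;-0.2 -0.003 -0.0011 0 0 0 0.1096;-0.2 -0.003 -0.0011 0 0 0 0.1096;-0.2 -0.003 -0.0011 0 0 0 0.1096"

```text
clock: 29.03
eef_pos: [0.4063, 0.3404, 0.2553]
tool_rot: [0.057, 0.998, 0.001, -0.001]
ft_force: [-0.6, -0.3, 0.3]
grip_width: 0.0336
grasp_force: 0.0
```

Call:
send_rows --steps "-0.2 -0.003 -0.0011 0 0 0 0.1096;-0.2 -0.003 -0.0011 0 0 0 0.1096;-0.2 -0.003 -0.0011 0 0 0 0.1096;-0.2 -0.003 -0.0011 0 0 0 0.1096;-0.2 -0.003 -0.0011 0 0 0 0.1096"

```text
clock: 29.45
eef_pos: [0.3913, 0.3349, 0.2553]
tool_rot: [-0.215, 0.977, 0.0, -0.001]
ft_force: [0.4, -0.4, -0.2]
grip_width: 0.0338
grasp_force: 0.0
```

Call:
send_rows --steps "-0.2 0 0 -0.02 0 0 0;-0.2 0 0 -0.02 0 0 0;-0.2 0 0 -0.02 0 0 0;-0.2 0 0 -0.02 0 0 0;-0.2 0 0 0 0 0 0"

```text
clock: 29.87
eef_pos: [0.3892, 0.3331, 0.1713]
tool_rot: [-0.213, 0.977, -0.001, -0.005]
ft_force: [-1.0, -0.5, -0.4]
grip_width: 0.0342
grasp_force: 0.0
```

```bash
python3 - <<'E'
from v import *
look("v2")
M=R.from_quat(get_obs()["tool_rot"]).as_matrix();print("tool y az",np.degrees(np.arctan2(M[1,1],M[0,1])))
E
```

```text
[ 0.707  0.306 -0.066  1.209  0.002  0.278] [0.3892 0.3331 0.1713] [-0.2127  0.9771 -0.0014 -0.0049]
dial 468.4114990234375 370.1645812988281 44.42094039916992 0.09764285346314047
lever (array([425.4, 350.3]), array([113.1,  24.7]), 24.6, 2488, np.float64(118.5)) far (array([408. , 342.1]), array([74.6, 13.9]), 24.8, 1605, np.float64(118.5))
lever az 204.6359850094178 far mean [0.4061 0.3413 0.1184] maxr 0.1039683504870652
dark az [(240, np.int64(8)), (245, np.int64(11)), (290, np.int64(4))]
tool y az 114.5671083609104
```

Call:
send_rows --steps "-0.2 0.0004 0.0003 -0.0144 0 0 0;-0.2 0.0004 0.0003 -0.0144 0 0 0;-0.2 0.0004 0.0003 -0.0144 0 0 0;-0.2 0 0 -0.0144 0 0 0;-0.2 0 0 -0.0144 0 0 0"

```text
clock: 30.33
eef_pos: [0.3935, 0.3371, 0.1046]
tool_rot: [-0.213, 0.977, 0.001, -0.0]
ft_force: [0.3, 0.1, -0.4]
grip_width: 0.0341
grasp_force: 0.0
```

Call:
send_rows --steps "-0.5 0 0 0 0 0 0;-0.5 0 0 0 0 0 0;-0.6 0 0 0 0 0 0;-0.7 0 0 0 0 0 0;-1 0 0 0 0 0 0"

```text
clock: 30.75
eef_pos: [0.3932, 0.3366, 0.1049]
tool_rot: [-0.213, 0.977, 0.0, -0.0]
ft_force: [0.3, -3.9, 4.3]
grip_width: 0.0119
grasp_force: 59.2
```

Call:
send_rows --steps "-1 0 0 0 0 0 0;-1 0 0 0 0 0 0;-1 0 0 0 0 0 0;-1 0 0 0 0 0 0;-1 0 0 0 0 0 0"

```text
clock: 31.17
eef_pos: [0.3932, 0.3365, 0.1049]
tool_rot: [-0.213, 0.977, 0.0, -0.0]
ft_force: [0.4, -3.4, 6.2]
grip_width: 0.012
grasp_force: 59.5
```

```bash
python3 - <<'E'
from v import *
o=get_obs();p=o["eef_pos"];print(p.round(4),o["grip_width"],o["ft_force"])
C=np.array([.4689,.3703]);d=p[:2]-C;r=np.hypot(*d);a=np.degrees(np.arctan2(d[1],d[0]))%360;print(r,a)
t=C+r*np.array([np.cos(np.radians(244.8)),np.sin(np.radians(244.8))])
pts=[C+r*np.array([np.cos(x),np.sin(x)]) for x in np.radians(np.linspace(a,244.8,5))];print(np.diff(pts,axis=0).round(4))
E
```

```text
[0.3932 0.3365 0.1049] 0.011989224994073905 [ 0.37155211 -3.3903471   6.22775208]
0.08290394252296422 204.02725856468643
[[ 0.0072 -0.0129]
 [ 0.0093 -0.0114]
 [ 0.0112 -0.0096]
 [ 0.0127 -0.0074]]
```

Call:
send_rows --steps "-1 0.0014 -0.0026 0 0 0 0.0351;-1 0.0014 -0.0026 0 0 0 0.0351;-1 0.0014 -0.0026 0 0 0 0.0351;-1 0.0014 -0.0026 0 0 0 0.0351;-1 0.0014 -0.0026 0 0 0 0.0351"

```text
clock: 31.58
eef_pos: [0.4002, 0.3236, 0.1049]
tool_rot: [-0.299, 0.954, 0.0, -0.0]
ft_force: [0.1, -2.6, 4.9]
grip_width: 0.0123
grasp_force: 59.5
```

Call:
send_rows --steps "-1 0.0019 -0.0023 0 0 0 0.0351;-1 0.0019 -0.0023 0 0 0 0.0351;-1 0.0019 -0.0023 0 0 0 0.0351;-1 0.0019 -0.0023 0 0 0 0.0351;-1 0.0019 -0.0023 0 0 0 0.0351"

```text
clock: 32.0
eef_pos: [0.4096, 0.312, 0.1049]
tool_rot: [-0.381, 0.925, 0.0, -0.0]
ft_force: [-0.4, -3.4, 5.8]
grip_width: 0.0127
grasp_force: 59.5
```

Call:
send_rows --steps "-1 0.0022 -0.0019 0 0 0 0.0351;-1 0.0022 -0.0019 0 0 0 0.0351;-1 0.0022 -0.0019 0 0 0 0.0351;-1 0.0022 -0.0019 0 0 0 0.0351;-1 0.0022 -0.0019 0 0 0 0.0351"

```text
clock: 32.42
eef_pos: [0.4207, 0.3022, 0.1049]
tool_rot: [-0.461, 0.888, -0.0, -0.0]
ft_force: [0.0, -3.8, 6.9]
grip_width: 0.0127
grasp_force: 59.5
```

Call:
send_rows --steps "-1 0.0026 -0.0015 0 0 0 0.0351;-1 0.0026 -0.0015 0 0 0 0.0351;-1 0.0026 -0.0015 0 0 0 0.0351;-1 0.0025 -0.0015 0 0 0 0.0351;-1 0.0025 -0.0015 0 0 0 0.0351"

```text
clock: 32.83
eef_pos: [0.4334, 0.2946, 0.1049]
tool_rot: [-0.537, 0.844, -0.001, -0.001]
ft_force: [-0.6, -4.9, 7.3]
grip_width: 0.0122
grasp_force: 59.5
```

Call:
send_rows --steps "-1 0 0 0 0 0 0;-1 0 0 0 0 0 0;-1 0 0 0 0 0 0;-1 0 0 0 0 0 0;-1 0 0 0 0 0 0"

```text
clock: 33.25
eef_pos: [0.4337, 0.2945, 0.1049]
tool_rot: [-0.536, 0.844, -0.001, -0.0]
ft_force: [0.3, -4.7, 7.3]
grip_width: 0.0123
grasp_force: 59.5
```

```bash
python3 - <<'E'
from v import *
look("v3")
o=get_obs();M=R.from_quat(o["tool_rot"]).as_matrix();print("tool y az",np.degrees(np.arctan2(M[1,1],M[0,1])),o["ft_force"].round(1),o["grip_width"])
d=o["eef_pos"][:2]-[.4689,.3703];print(np.degrees(np.arctan2(d[1],d[0]))%360,np.hypot(*d))
E
```

```text
[ 0.598  0.378 -0.148  1.046 -0.002 -0.533] [0.4337 0.2945 0.1049] [-5.360e-01  8.442e-01 -1.200e-03 -3.000e-04]
dial 454.4399108886719 340.1203918457031 13.391814231872559 0.09775451332698126
lever (array([440.9, 301.2]), array([63. , 38.2]), 49.7, 3049, np.float64(118.6)) far (array([433.5, 294.7]), array([38.5, 37.1]), 20.4, 2247, np.float64(118.6))
lever az 244.32475434418134 far mean [0.4318 0.2919 0.1187] maxr 0.07160585977376843
dark az []
tool y az 154.8233086352143 [ 1.1 -6.   6.4] 0.012180379546899447
245.11003513929694 0.0836107653944691
```

Now I release, rise, and look from above to measure the lever against the ticks.

Call:
send_rows --steps "-0.6 0 0 0 0 0 0;-0.4 0 0 0 0 0 0;-0.2 0 0 0 0 0 0;-0.2 0 0 0 0 0 0;-0.2 0 0 0 0 0 0"

```text
clock: 33.72
eef_pos: [0.4323, 0.2953, 0.1031]
tool_rot: [-0.536, 0.844, 0.0, -0.002]
ft_force: [0.9, -0.6, -0.1]
grip_width: 0.0343
grasp_force: 0.0
```

Call:
send_rows --steps "-0.2 0 0 0.02 0 0 0;-0.2 0 0 0.03 0 0 0;-0.2 0 0 0.035 0 0 0;-0.2 0 0 0.03 0 0 0;-0.2 0 0 0 0 0 0"

```text
clock: 34.13
eef_pos: [0.4354, 0.2973, 0.2251]
tool_rot: [-0.536, 0.844, 0.0, 0.005]
ft_force: [1.6, 0.3, -0.1]
grip_width: 0.0339
grasp_force: 0.0
```

Call:
send_rows --steps "-0.2 0.006 0.01 0.005 0 0 0;-0.2 0.006 0.01 0.005 0 0 0;-0.2 0.006 0.01 0.005 0 0 0;-0.2 0 0 0 0 0 0;-0.2 0 0 0 0 0 0"

```text
clock: 34.55
eef_pos: [0.4503, 0.3252, 0.2327]
tool_rot: [-0.537, 0.844, -0.0, -0.002]
ft_force: [-0.2, -0.1, -0.6]
grip_width: 0.0341
grasp_force: 0.0
```

```bash
python3 - <<'E'
from v import *
look("v4")
c=grab("wrist");P=cloud(c);g=cv2.cvtColor(c["frame"],cv2.COLOR_RGB2GRAY)
# dial centre by circle fit to rim points, lever footprint excluded by height
for C in ([.4694,.3704],[.4684,.3702]):
  C=np.array(C)
  rr=np.hypot(P[...,0]-C[0],P[...,1]-C[1])
  m=(g<110)&(rr<.043)&(rr>.027)&(np.abs(P[...,2]-.098)<.004)
  n,l,s,ce=cv2.connectedComponentsWithStats(m.astype(np.uint8))
  for i in range(1,n):
    if s[i,4]<5: continue
    q=P[l==i];d=q[:,:2].mean(0)-C;print(C,ce[i].round(),s[i,4],(np.degrees(np.arctan2(d[1],d[0]))%360).round(2),np.hypot(*d).round(4))
E
```

```text
[ 0.625  0.354  0.165  1.385 -0.    -0.507] [0.4503 0.3252 0.2327] [-5.366e-01  8.438e-01 -1.000e-04 -1.900e-03]
dial 470.0180358886719 370.65911865234375 45.329830169677734 0.09775376313569131
lever (array([449.9, 329.5]), array([118.1,  25.6]), 64.5, 1841, np.float64(118.6)) far (array([440.6, 310.2]), array([75.3, 14. ]), 64.3, 1135, np.float64(118.6))
lever az 243.8828270146842 far mean [0.4401 0.3091 0.1185] maxr 0.10499067365434257
dark az [(195, np.int64(3)), (200, np.int64(3))]
[0.4694 0.3704] [234. 204.] 16 289.27 0.0371
[0.4694 0.3704] [283. 206.] 19 199.24 0.0363
[0.4684 0.3702] [234. 205.] 15 290.83 0.0369
[0.4684 0.3702] [283. 205.] 20 199.49 0.0356
```

View pics/v4.png

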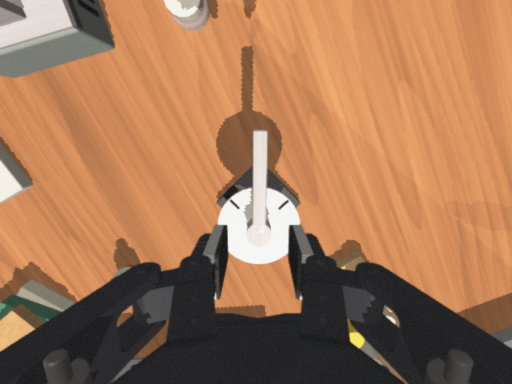

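The lever at (260,170) lies midway between the shut tick (283,205) and the open tick (234,204). It measures about 244.1° against a middle of 244.3°. The gripper is clear of everything, so I hand the job in.

```bash
python3 -c "
from h import *
print(job_done())"
```

```text
the job is handed in; nothing more can be done
None
```

The job is handed in at about 35 s: cover open against its stop, all six weights in the well, cup upright and fully on its coaster, and the valve lever within about 1° of half open.

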